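# Put the mixed-up breads back with their own kind

## Task

On the three bread boards one roll, one baton and one tin loaf lie in the front place (the one towards the robot) of the wrong board; change them round so that each lies in the middle of the front place on the board of its own kind, right way up, the baton and the tin loaf lying along the board's front edge like the others behind them. The empty wire cooling rack is free to park a bread on: bread must not be put on the bare bench, and the breads that already lie right stay where they are.

Things in the scene. Friction and masses are not known exactly. Their poses are not given: they have to be found in the camera images.
- roll_center (a point): the stray roll: round golden bread roll, 62 mm across, 46 mm high, flat underside, star cut on the crown. Point: its centre, 23 mm above its underside. z up. At the start it lies on a board of another kind of bread, in that board's front place
- baton_center (a point): the stray baton: long bread with rounded ends and three slanting cuts, 150 mm long (along its y axis), 50 mm wide (x), 46 mm high, flat underside. Point: its centre, 23 mm above its underside. At the start it lies on a board of another kind, in that board's front place
- tinloaf_center (a point): the stray tin loaf: small brick-shaped loaf with paler straight sides and one lengthwise cut, 102 mm long (y), 60 mm wide (x), 56 mm high. Point: its centre, 28 mm above its underside. At the start it lies on a board of another kind, in that board's front place
- roll_place (a point): middle of the front place on the rolls' board (two rolls lie at its back). All boards: fixed, slatted wood, 240 mm (x) by 170 mm (y), top 18 mm above the bench. Point: on the board's top, 45 mm from its front edge. x to the back of the board, y along the front edge, z up. About 30 mm are free between a bread here and the next behind
- baton_place (a point): middle of the front place on the batons' board, a board just like the rolls'; at its back lie two batons along y. Point on the board's top, axes as for the rolls' board; the baton belongs here with its length along y
- tinloaf_place (a point): middle of the front place on the tin loaves' board, a board just like the rolls'; at its back lie two tin loaves along y. Point on the board's top, axes as for the rolls' board; the tin loaf belongs here with its length along y
- rack_center (a point): the empty wire cooling rack on the bench, fixed, 104 mm (x) by 170 mm (y), room for one bread of any kind lying along y. Point: middle of its top, 18 mm above the bench
- roll_mate_center (a point): the roll (same size as the stray) that lies next behind the front place on the rolls' board, its centre 94 mm from that place; it lies right and stays. Point: its centre
- baton_mate_center (a point): the baton (same size as the stray) next behind the front place on the batons' board, its centre 91 mm from that place; it lies right and stays. Point: its centre
- tinloaf_mate_center (a point): the tin loaf (same size as the stray) next behind the front place on the tin loaves' board, its centre 94 mm from that place; it lies right and stays. Point: its centre
Mind the look-alikes: they are no part of the job. What is shaped like the part that bears tinloaf_center but blue, pink or turquoise is not meant.

How it is judged:
At the end, for the whole second after the job is handed in: Each stray stands at rest on its own kind's board (height 6 mm, tilt 0.15 rad), its centre within 15 mm horizontally of the middle of the front place, baton and tin loaf within 0.26 rad of the board's y axis; the breads next behind are within 15 mm of their start (horizontal distance between roll_center and roll_place below 0.015 m and z of roll_center in the frame of roll_place between 0.017 and 0.029 m and angle between each of roll_center, baton_center, tinloaf_center's own z axis and vertical below 0.15 rad and linear speed of each of roll, baton, tinloaf below 0.02 m/s and horizontal distance between baton_center and baton_place below 0.015 m and z of baton_center in the frame of baton_place between 0.017 and 0.029 m and angle between the y axis of baton_center and the y axis of baton_place, either way round below 0.26 rad and horizontal distance between tinloaf_center and tinloaf_place below 0.015 m and z of tinloaf_center in the frame of tinloaf_place between 0.022 and 0.034 m and angle between the y axis of tinloaf_center and the y axis of tinloaf_place, either way round below 0.26 rad and distance of each of roll_mate_center, baton_mate_center, tinloaf_mate_center from where it was at the start of the episode below 0.015 m); the robot touches nothing.
It fails at once if a stray bread is put or dropped on the bare bench (its centre 9 mm lower than when it lies on a board) (height (world z) of any of roll_center, baton_center below 0.032 m or height (world z) of tinloaf_center below 0.037 m).
It fails at once if the bread next behind a front place is shifted by more than 15 mm (distance of any of roll_mate_center, baton_mate_center, tinloaf_mate_center from where it was at the start of the episode above 0.015 m).
It also fails if it takes over 96 s, if anything falls off the work surface, if the arm or the gripper's body presses on something with over 40 N, if the wrist force passes 120 N, or if a joint passes its speed limit or range.

## Robot

A 6-joint arm with a two-finger parallel gripper is mounted at the origin on the work surface. World frame = base frame: x ahead of the robot, y to its left, z up, the work surface at z = 0. Lengths are in m, angles in rad, forces in N, time in s.
With the tool pointing down it reaches from about 0.375 to 0.825 m from the base axis. Payload 5.5 kg.
Tool frame: the origin (TCP) lies on the centre line of the jaws, within the pads' length; the fingertips stand 8 mm ahead of it and the grasp point (between the pads) lies 11 mm behind it; z points along the fingers, x is the direction in which the jaws open and shut, and the axes are right-handed (so a half turn about z gives the same grasp; the last joint's range is limited). The gripper opens to 85 mm and grips with 20 to 120 N. Pads are 22 mm wide; open, the fingers measure 114 mm over their backs; the gripper's body (76 mm by 85 mm) begins 54 mm behind the grasp point. The pads swing forward as they close: fully open they stand 13 mm farther back than shut.
Start: joints at [0, 0.314, -0.047, 1.21, 0, 1.571], TCP at [0.6, -0, 0.239] pointing down, gripper open.
Joint ranges: [-2.67, 2.67], [-0.69, 1.73], [-1.03, 1.25], [-2.08, 2.16], [-1.42, 1.45], [-3.14, 3.14]. Speed limits (rad/s): [2.39, 2.39, 3.01, 3.14, 3.14, 3.14].

## Interface

Orientations are given as a rotation vector (axis times angle).
In Python, from bench import status, cams, env gives the robot as it stands.
- The arm moves only by the tool servo_tool, never from a script. Its argument "motion" is a list of rows, each a list of 4 numbers: the shift along the tool's x, y, z in units of 40 mm (1.0 is 40 mm), then the turn about the tool's z in units of 6 degrees (1.0 is 6 degrees). In form: [[dx, dy, dz, roll], ...]. A call has 1 to 8 rows; each row is the pose to reach, as a shift and turn from the pose commanded when the call began, along the tool's axes at that moment; what a row does not reach only later rows make up. A row lasts 1/10 s, in which the tool goes at most 50 mm and 8.59 degrees, less where a joint would pass 70% of its speed; a pose out of reach is approached as far as the arm can. A call with a gripper value outside its range is refused whole. "hand" is the opening in per cent of the stroke, from 0 (shut) to 100 (fully open), set as the call begins (left out, the last holds). The fingers move at their own pace and stop on an object; "grip_force" is the grip in N (left out, the last holds). Time passes only in rows, so rows that repeat a pose let the fingers close. It gives the time, the measured TCP pose, the force and the opening at its end, in the units of the state.
- status.state(): the state, without advancing time (a new reading comes with each control period).
- cams.grab_frame(name): name is "scene" or "side" or "wrist"; returns a dict with "img" (420x560x3 uint8, blue, green, red), "depth" (420x560 float32, m along the optical axis (not along the pixel's ray), 0 where there is no reading), "fov_y" (degrees; the focal length in pixels is half the picture's height over the tangent of half this angle, whatever the lens; pixels are square), "cx", "cy" (the principal point, pixels), "world_to_cam" (4x4, takes a point from world to camera coordinates); the wrist camera has in their place "tool_from_camera" (4x4, takes a point from camera to tool coordinates, whose origin is the TCP and whose axes are the tool frame's). Camera axes: x right, y down, z forward; pixel columns grow to the right and rows downward; lengths in m; the calibration is good to about 2 mm. A picture is of the moment at which its call begins: read the wrist's pose just before it.
- env.job_done(): hands the job in, once; it reports no verdict.
The state is a dict: "time": time; "joint_positions": joint angles; "qd": joint speeds; "effort": joint torques, N m; "ee_pos": TCP position; "ee_rot": TCP orientation; "force": force on the tool from outside, world axes, zero at the start; "wrist_torque": the same for the moment, N m; "gripper_width": finger opening in m.
Only numpy, scipy, OpenCV 4.12 (cv2) and the standard library are available. Lean on these libraries where they do the work, as an engineer would, in place of code of your own. Each camera call takes 0.05 s, during which the arm holds its last target.

## Working session

There is one attempt and no reset: what is moved stays moved. The work goes in short steps, Python scripts to look and compute and a tool call to move; the robot and the scene stay as the last step left them, time stands still between calls to the robot, and variables do not carry over. Pictures are saved under pics/ and viewed, and the job is handed in when it is done.

Besides the shell and the picture viewer there is one more tool, called after ">>>" as name(argument=value, ...) on one line, values as JSON. servo_tool: Moves the arm, as the interface text tells. Its arguments: {"type":"object","properties":{"motion":{"type":"array"},"hand":{"type":"number"},"grip_force":{"type":"number"}},"required":["motion"]}

```bash
ls; mkdir -p pics; python3 - <<'E'
from bench import status,cams,env
import cv2,numpy as np
print(status.state())
for n in ["scene","side","wrist"]:
    f=cams.grab_frame(n); cv2.imwrite(f"pics/{n}0.png",f["img"]); print(n,f["fov_y"],f["cx"],f["cy"],f.get("world_to_cam",f.get("tool_from_camera")),(f["depth"]>0).mean())
    np.savez(f"pics/{n}0.npz",**f)
E
```

```text
pics
{'time': 0.0, 'joint_positions': array([-1.47145996e-05,  3.14221505e-01, -4.80602760e-02,  1.21017621e+00,
        3.35582194e-05,  1.57078805e+00]), 'qd': array([ 0.00086847,  0.00092375, -0.00041672,  0.00069339,  0.0007587 ,
        0.00146811]), 'effort': array([ 1.69644722e-03, -5.39594257e+01,  3.39749372e+01,  1.94567809e-02,
        9.49871333e-05,  6.01428906e-05]), 'ee_pos': array([5.99455334e-01, 2.01520378e-06, 2.38445486e-01]), 'ee_rot': array([-3.14155799e+00,  1.01622361e-05,  2.61010116e-03]), 'force': array([-0.01688087, -0.17738644, -0.05540242]), 'wrist_torque': array([-0.01673045, -0.00018324, -0.05820779]), 'gripper_width': 0.08549332682214611}
scene 47.41055168845797 284.4098966853853 204.942639537244 [[-0.61601596  0.78762405  0.01314164  0.33894574]
 [ 0.65588876  0.52207999 -0.54519944 -0.33887497]
 [-0.43627317 -0.3272321  -0.83820336  1.56900076]
 [ 0.          0.          0.          1.        ]] 0.9958928571428571
side 51.29851408868559 292.13947038454967 209.0967076615923 [[ 0.96400458 -0.26587262  0.00263095 -0.53304807]
 [-0.18969277 -0.69465693 -0.69387924  0.13056889]
 [ 0.1863111   0.66840369 -0.72008657  1.27125013]
 [ 0.          0.          0.          1.        ]] 0.9958248299319727
wrist 63.94734577589867 277.1785904121026 206.1215396166189 [[ 9.99999258e-01 -7.84334160e-04  9.31667199e-04 -1.89323901e-04]
 [ 4.72416460e-04  9.54924534e-01  2.96848298e-01 -7.59521079e-02]
 [-1.12250013e-03 -2.96847637e-01  9.54924196e-01 -1.34613735e-01]
 [ 0.00000000e+00  0.00000000e+00  0.00000000e+00  1.00000000e+00]] 0.995969387755102
```

View pics/scene0.png

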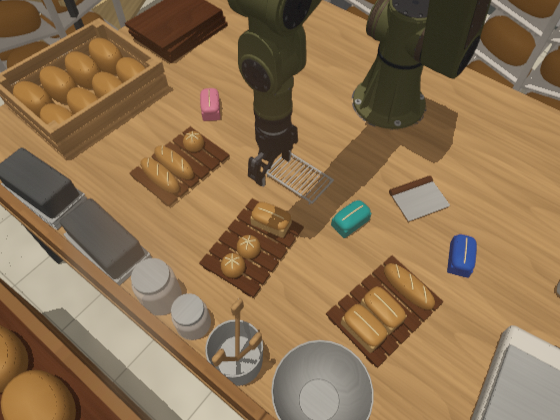

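View pics/side0.png

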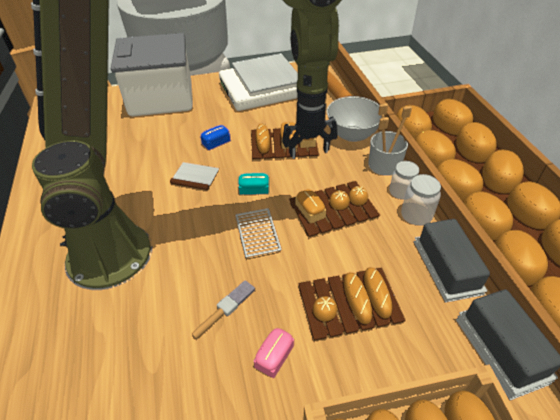

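View pics/wrist0.png

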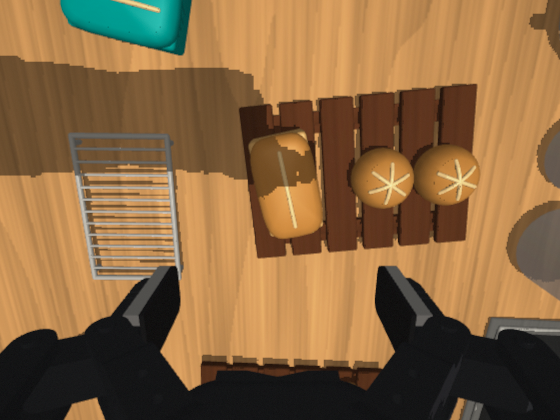

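The wrist view shows the rolls' board in the middle, with the stray tin loaf at px (287,185). The rack is at (125,205). In the side view the batons' board with the stray roll at (324,308) is nearest the camera. The tin loaves' board is at the far end, with the stray baton at (264,138). The pink, teal and blue "loaves" are the look-alikes. Next I'll measure from depth and colour.

```bash
cat > h.py <<'E'
import numpy as np,cv2
from scipy.spatial.transform import Rotation as R
def cloud(f,st=None):
    h,w=f["depth"].shape; fl=h/2/np.tan(np.radians(float(f["fov_y"]))/2)
    v,u=np.mgrid[:h,:w]; d=f["depth"]
    p=np.stack([(u-f["cx"])/fl*d,(v-f["cy"])/fl*d,d,np.ones_like(d)],-1)
    if "world_to_cam" in f: T=np.linalg.inv(f["world_to_cam"])
    else:
        B=np.eye(4);B[:3,:3]=R.from_rotvec(st["ee_rot"]).as_matrix();B[:3,3]=st["ee_pos"];T=B@f["tool_from_camera"]
    P=(p@T.T)[...,:3]; P[d<=0]=np.nan
    return P
def rect(xy):
    (c,s,a)=cv2.minAreaRect((xy*1000).astype(np.float32)); 
    if s[0]<s[1]: s=(s[1],s[0]);a+=90
    a=(a+90)%180-90
    return np.round(c,1),np.round(s,1),round(a,1)
E
python3 - <<'E'
from h import *
st=dict(ee_pos=np.array([.59946,0,.23845]),ee_rot=np.array([-3.14156,0,.00261]))
for n in ["scene","side","wrist"]:
    f=dict(np.load(f"pics/{n}0.npz")); P=cloud(f,st); hsv=cv2.cvtColor(f["img"],cv2.COLOR_BGR2HSV)
    z=P[...,2]; ok=(P[...,0]>.35)&(P[...,0]<.95)&(abs(P[...,1])<.5)
    bench=ok&(abs(z)<.008); print(n,"bench z",np.median(z[bench]))
    for nm,m in (("top",ok&(z>.012)&(z<.026)&(hsv[...,2]<120)),("bread",ok&(z>.036)&(z<.09)&(hsv[...,0]>5)&(hsv[...,0]<30)&(hsv[...,1]>90)),("grey",ok&(z>.010)&(z<.026)&(hsv[...,1]<70))):
        k,l,s,c=cv2.connectedComponentsWithStats(cv2.morphologyEx(m.astype(np.uint8),cv2.MORPH_CLOSE,np.ones((5,5))))
        for i in range(1,k):
            if s[i,4]<150: continue
            q=P[(l==i)&m]; print(" ",nm,np.round(c[i]),s[i,4],rect(q[:,:2]),"zq",np.round(np.percentile(q[:,2],[5,50,98]),4))
E
```

```text
scene bench z 0.0008161157765492755
  top [185. 167.] 2003 (array([ 614.8, -337.6]), array([239.9, 171.9]), -2.7) zq [0.014  0.0183 0.0234]
  top [319. 188.] 333 (array([432.4,  29. ]), array([107.7,  38.3]), 1.4) zq [0.0151 0.0181 0.0228]
  top [250. 251.] 3450 (array([ 6.861e+02, -3.000e-01]), array([242., 171.]), 5.5) zq [0.0143 0.0184 0.0232]
  top [383. 313.] 2870 (array([620.4, 364.3]), array([240., 169.]), -10.5) zq [0.0142 0.0186 0.0233]
  bread [193. 140.] 302 (array([ 543.1, -350.8]), array([56.3, 54.5]), -79.6) zq [0.0388 0.0553 0.0655]
  bread [166. 167.] 1395 (array([ 660.8, -338.5]), array([145.9, 104.4]), -89.2) zq [0.0402 0.0574 0.0652]
  bread [271. 217.] 889 (array([ 6.096e+02, -3.000e-01]), array([101.2,  58.9]), -76.4) zq [0.0424 0.0698 0.0764]
  bread [240. 255.] 886 (array([738.9,   6.3]), array([124. ,  58.4]), 3.8) zq [0.0396 0.0557 0.0657]
  bread [410. 285.] 1051 (array([546.7, 381.6]), array([145.5,  48.9]), 77.8) zq [0.0405 0.0577 0.065 ]
  bread [374. 317.] 2352 (array([669.9, 358.5]), array([126.7, 101.8]), -10.3) zq [0.046  0.0703 0.0763]
  grey [300. 1
[... 3532 characters left out ...]
184.] 6135 (array([608.6,  -2.4]), array([100.3,  59.4]), -77.7) zq [0.063  0.071  0.0746]
  bread [416. 177.] 5944 (array([736.1,   3. ]), array([120.4,  59.9]), 3.6) zq [0.0404 0.0568 0.0648]
  grey [125. 201.] 4527 (array([432.8, -40.7]), array([170.9, 106.3]), 89.4) zq [0.0156 0.0175 0.0192]
  grey [555. 163.] 388 (array([899.1,  11.4]), array([55.9, 11.4]), -76.8) zq [0.0105 0.0157 0.0239]
  grey [535. 241.] 810 (array([897. , -80.9]), array([82.7, 23.7]), 75.8) zq [0.0109 0.018  0.0257]
  grey [533. 331.] 433 (array([ 910.3, -195.7]), array([77.5, 20.3]), 5.6) zq [0.0183 0.0211 0.025 ]
  grey [478. 412.] 178 (array([ 870.1, -324.3]), array([30.8, 10.2]), 87.1) zq [0.0185 0.0213 0.0254]
```

>>> servo_tool(motion=[[0.23, 0.07, 1.2, -1], [0.23, 0.07, 2.4, -2.08], [0.23, 0.07, 3.3, -2.08], [0.23, 0.07, 3.3, -2.08], [0.23, 0.07, 3.3, -2.08], [0.23, 0.07, 3.3, -2.08]], hand=100, grip_force=30)

```text
time: 0.75
ee_pos: [0.611, -0.0028, 0.1098]
ee_rot: [3.123, 0.341, 0.006]
force: [0.6, 0.4, 1.1]
gripper_width: 0.0855
```

>>> servo_tool(motion=[[0, 0, 0.8, 0], [0, 0, 1.6, 0], [0, 0, 1.95, 0], [0, 0, 1.95, 0], [0, 0, 1.95, 0]])

```text
time: 1.25
ee_pos: [0.6104, -0.0028, 0.031]
ee_rot: [3.123, 0.341, 0.003]
force: [-0.2, 1.3, 0.8]
gripper_width: 0.0851
```

>>> servo_tool(motion=[[0, 0, 0, 0], [0, 0, 0, 0], [0, 0, 0, 0], [0, 0, 0, 0], [0, 0, 0, 0], [0, 0, 0, 0], [0, 0, 0, 0], [0, 0, 0, 0]], hand=0, grip_force=30)

```text
time: 2.05
ee_pos: [0.6103, -0.0029, 0.0311]
ee_rot: [3.123, 0.341, 0.004]
force: [-1.5, -0.5, 6.1]
gripper_width: 0.0601
```

>>> servo_tool(motion=[[0, 0, -0.8, 0], [0, 0, -1.7, 0], [0, 0, -2, 0], [-1, 0, -2, 0.5], [-2, 0, -2, 1], [-3, 0, -2, 1.5], [-4, 0, -2, 2.08], [-4.54, 0, -2, 2.08]])

```text
time: 2.85
ee_pos: [0.4277, -0.0423, 0.1083]
ee_rot: [-3.142, 0.003, 0.005]
force: [0.2, 0.3, -3.0]
gripper_width: 0.0597
```

>>> servo_tool(motion=[[0, 0, 0, 0], [0, 0, 0, 0], [0, 0, 0, 0]])

```text
time: 3.15
ee_pos: [0.4332, -0.042, 0.1095]
ee_rot: [3.142, 0.0, 0.002]
force: [0.6, 0.7, -2.5]
gripper_width: 0.0595
```

>>> servo_tool(motion=[[0, 0, 0.7, 0], [0, 0, 1.4, 0], [0, 0, 1.7, 0], [0, 0, 1.85, 0], [0, 0, 1.95, 0], [0, 0, 1.95, 0]])

```text
time: 3.75
ee_pos: [0.4328, -0.042, 0.0316]
ee_rot: [3.142, 0.0, 0.001]
force: [0.0, 0.3, -2.3]
gripper_width: 0.0594
```

>>> servo_tool(motion=[[0, 0, 0, 0], [0, 0, 0, 0], [0, 0, 0, 0], [0, 0, 0, 0], [0, 0, -0.8, 0], [0, 0, -1.6, 0], [0, 0, -3, 0], [0, 0, -4, 0]], hand=100)

```text
time: 4.55
ee_pos: [0.4314, -0.042, 0.1931]
ee_rot: [-3.142, 0.0, 0.0]
force: [1.6, -0.1, -0.2]
gripper_width: 0.0852
```

```bash
cat > look.py <<'E'
import sys
from bench import status,cams
from h import *
tag=sys.argv[1]
for n in sys.argv[2:]:
    st=status.state(); f=cams.grab_frame(n); cv2.imwrite(f"pics/{n}{tag}.png",f["img"]); P=cloud(f,st); hsv=cv2.cvtColor(f["img"],cv2.COLOR_BGR2HSV)
    z=P[...,2]; ok=(P[...,0]>.35)&(P[...,0]<.87)&(abs(P[...,1])<.5)
    print(n,st["time"],np.round(st["ee_pos"],4),np.round(st["ee_rot"],3),"j6",round(st["joint_positions"][5],2))
    ms={"top":ok&(z>.012)&(z<.026)&(hsv[...,2]<120),"bread":ok&(z>.036)&(z<.09)&(hsv[...,0]>5)&(hsv[...,0]<30)&(hsv[...,1]>90)}
    for nm,m in ms.items():
        k,l,s,c=cv2.connectedComponentsWithStats(cv2.morphologyEx(m.astype(np.uint8),cv2.MORPH_CLOSE,np.ones((5,5))))
        for i in range(1,k):
            if s[i,4]<200: continue
            q=P[(l==i)&m]; print(" ",nm,np.round(c[i]),s[i,4],rect(q[:,:2]),"zq",np.round(np.percentile(q[:,2],[5,50,98]),4))
E
python3 look.py 1 scene side
```

```text
scene 4.55 [ 0.4314 -0.042   0.1931] [-3.142  0.     0.   ] j6 1.47
  top [185. 167.] 2018 (array([ 614.8, -337.5]), array([239.1, 172.9]), -2.6) zq [0.0138 0.0183 0.0234]
  top [323. 179.] 200 (array([408.3,  25.4]), array([68.2, 53.1]), 13.8) zq [0.0136 0.0181 0.0237]
  top [254. 245.] 4259 (array([6.874e+02, 2.000e-01]), array([239.9, 171.1]), 5.0) zq [0.0143 0.0184 0.0231]
  top [383. 313.] 2888 (array([620.1, 364.3]), array([239.5, 169. ]), -10.9) zq [0.0143 0.0185 0.0234]
  bread [193. 140.] 300 (array([ 541.6, -350.2]), array([57.1, 53.7]), -2.8) zq [0.0386 0.0547 0.0659]
  bread [166. 167.] 1401 (array([ 660.6, -339.8]), array([143.7, 107.8]), -87.7) zq [0.0401 0.0575 0.0652]
  bread [299. 168.] 775 (array([434.5, -39.7]), array([101.4,  59.7]), -88.3) zq [0.0407 0.0694 0.0768]
  bread [240. 255.] 881 (array([739.2,   5.3]), array([122.5,  59.5]), 4.0) zq [0.04   0.0556 0.0653]
  bread [410. 285.] 1061 (array([545.7, 382.2]), array([147.4,  48.1]), 83.3) zq [0.0398 0.0573 0.0655]
  bread [374. 317.] 2347 (array([670.9, 358.5]), array([125.4, 102.2]), -11.2) zq [0.0466 0.0704 
[... 199 characters left out ...]
(array([687.2,  -6. ]), array([239.8, 174.2]), 5.5) zq [0.014  0.018  0.0227]
  top [342. 309.] 2772 (array([ 614. , -343.7]), array([238.1, 172.6]), -2.7) zq [0.0149 0.0184 0.0228]
  bread [298. 133.] 769 (array([671.8, 351.9]), array([125.5, 103.7]), -11.6) zq [0.0404 0.0686 0.0764]
  bread [349. 197.] 527 (array([738.2,  -4.2]), array([122.5,  55.8]), 1.3) zq [0.0379 0.0536 0.0656]
  bread [258. 225.] 619 (array([433.7, -46.5]), array([100.4,  58.9]), -89.1) zq [0.0417 0.0699 0.0759]
  bread [368. 294.] 1749 (array([ 660. , -351.7]), array([143.7, 106. ]), -89.4) zq [0.0405 0.0578 0.0651]
  bread [325. 308.] 439 (array([ 540. , -361.5]), array([59.8, 53.8]), 0.6) zq [0.0391 0.0554 0.066 ]
```

>>> servo_tool(motion=[[0.3, 1, 0, -1.4], [0.7, 2.1, 0, -2.8], [1.1, 3.2, 0, -4.2], [1.5, 4.3, 0, -5.6], [1.9, 5.5, 0, -7], [2.3, 6.7, 0, -8.4], [2.69, 7.85, 0, -9.8], [2.69, 7.85, 0, -11.2]])

```text
time: 5.45
ee_pos: [0.5403, -0.3616, 0.1893]
ee_rot: [2.619, 1.733, -0.002]
force: [-0.2, 0.7, 0.5]
gripper_width: 0.0854
```

>>> servo_tool(motion=[[0, 0, 0.3, -1.4], [0, 0, 0.6, -2.8], [0, 0, 1, -3.8], [0, 0, 1, -3.8], [0, 0, 1, -3.8], [0, 0, 1, -3.8]])

```text
time: 6.05
ee_pos: [0.5399, -0.3563, 0.1521]
ee_rot: [2.229, 2.213, 0.0]
force: [-0.3, 0.5, 0.9]
gripper_width: 0.085
```

```bash
python3 look.py 2 wrist
```

```text
wrist 6.05 [ 0.5399 -0.3563  0.1521] [2.229 2.213 0.   ] j6 -0.58
  top [224.  42.] 321 (array([ 423.6, -394.3]), array([52.2,  1.6]), -44.5) zq [0.0132 0.0194 0.0257]
  top [304. 161.] 7839 (array([ 511.9, -336.5]), array([169.1,  34.4]), 87.2) zq [0.0168 0.0181 0.0195]
  top [220. 208.] 1675 (array([ 549.6, -402.1]), array([41.2, 34.1]), 87.4) zq [0.0165 0.0182 0.0195]
  top [356. 213.] 3301 (array([ 555.1, -292.2]), array([75.9, 34.3]), 87.3) zq [0.0166 0.0182 0.0195]
  top [292. 258.] 7788 (array([ 612.9, -341.4]), array([168.8,  73.4]), 87.6) zq [0.0158 0.0182 0.0227]
  top [210. 345.] 721 (array([ 692.6, -423.8]), array([70.5, 31.7]), -19.9) zq [0.0167 0.0184 0.0206]
  top [369. 337.] 527 (array([ 681.4, -265.8]), array([48.9, 31.6]), 38.9) zq [0.0168 0.0184 0.0248]
  bread [278. 203.] 4836 (array([ 538. , -356.4]), array([60.8, 57.6]), -73.5) zq [0.042  0.0575 0.065 ]
  bread [291. 328.] 14253 (array([ 650.8, -343.8]), array([156.4,  91.3]), 83.9) zq [0.0398 0.056  0.0635]
```

>>> servo_tool(motion=[[0, 0, 1, 0], [0, 0, 2, 0], [0, 0, 2.7, 0], [0, 0, 3.06, 0], [0, 0, 3.06, 0], [0, 0, 3.06, 0]])

```text
time: 6.7
ee_pos: [0.5404, -0.3566, 0.0303]
ee_rot: [2.227, 2.214, 0.001]
force: [-0.5, 0.3, 0.9]
gripper_width: 0.0854
```

>>> servo_tool(motion=[[0, 0, 0, 0], [0, 0, 0, 0], [0, 0, 0, 0], [0, 0, 0, 0], [0, 0, 0, 0], [0, 0, 0, 0], [0, 0, 0, 0]], hand=0)

```text
time: 7.4
ee_pos: [0.5408, -0.3569, 0.031]
ee_rot: [2.225, 2.213, 0.001]
force: [-1.0, 0.1, 7.0]
gripper_width: 0.0606
```

>>> servo_tool(motion=[[0, 0, -0.5, 0], [0, 0, -1.2, 0], [0, 0, -2, 0], [0, 0, -2.5, 0], [0, 0, -2.5, 0], [0, 0, -2.5, 0]])

```text
time: 8.0
ee_pos: [0.5397, -0.3562, 0.1293]
ee_rot: [2.227, 2.214, 0.0]
force: [-0.4, 0.1, -1.4]
gripper_width: 0.0611
```

```bash
python3 look.py 3 wrist
```

```text
wrist 8.0 [ 0.5397 -0.3562  0.1293] [2.227 2.214 0.   ] j6 -0.58
  top [219.  36.] 417 (array([ 423.4, -394. ]), array([51.8,  1.8]), -44.2) zq [0.0128 0.0195 0.0257]
  top [303. 168.] 10369 (array([ 511.8, -336.5]), array([168.4,  34.5]), 87.1) zq [0.0168 0.0181 0.0195]
  top [308. 216.] 6569 (array([ 552.7, -338.5]), array([168.8,  34.3]), 87.2) zq [0.016  0.0181 0.0195]
  top [203. 250.] 292 (array([ 578.2, -415.1]), array([17.6, 10.4]), 87.4) zq [0.0135 0.0179 0.0195]
  top [380. 262.] 1134 (array([ 595.7, -280.4]), array([47.9, 33. ]), 86.8) zq [0.0141 0.018  0.0195]
  top [206. 352.] 391 (array([ 678.7, -422.6]), array([35.1, 22.7]), -28.9) zq [0.0172 0.0183 0.0253]
  bread [285. 353.] 4630 (array([ 643.8, -356.4]), array([123.8,  64.9]), -87.7) zq [0.0398 0.0542 0.0632]
```

View pics/wrist3.png

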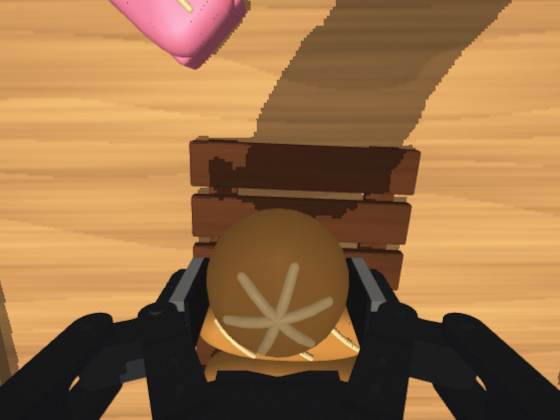

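>>> servo_tool(motion=[[1, 0.2, -0.2, 0], [2.1, 0.4, -0.2, 0], [3.2, 0.6, -0.2, 0], [4.3, 0.9, -0.2, 0], [5.4, 1.1, -0.2, 0], [6.5, 1.35, -0.2, 0], [7.6, 1.55, -0.2, 0], [8.68, 1.77, -0.2, 0]])

```text
time: 8.85
ee_pos: [0.611, -0.0074, 0.1351]
ee_rot: [-2.226, -2.214, 0.003]
force: [1.4, -0.1, -1.1]
gripper_width: 0.0609
```

>>> servo_tool(motion=[[0, 0, 0, 0], [0, 0, 0, 0], [0, 0, 0, 0], [0, 0, 0, 0]])

```text
time: 9.25
ee_pos: [0.6116, -0.0105, 0.1363]
ee_rot: [-2.229, -2.213, 0.002]
force: [-0.8, -1.3, -1.5]
gripper_width: 0.0607
```

```bash
python3 look.py 4 wrist
```

```text
wrist 9.25 [ 0.6116 -0.0105  0.1363] [-2.229e+00 -2.213e+00  2.000e-03] j6 -0.01
  top [319.  17.] 1202 (array([478.9,  13.1]), array([63.1, 15.1]), 89.6) zq [0.0152 0.0174 0.0192]
  top [486.  41.] 940 (array([503. , 138.3]), array([61.3, 27.3]), 42.3) zq [0.0126 0.0191 0.0256]
  top [277. 167.] 9840 (array([584.6, -11.9]), array([169.6,  34.4]), -84.6) zq [0.0168 0.0181 0.0195]
  top [285. 214.] 6191 (array([625.3,  -8.6]), array([168.1,  34.2]), -84.5) zq [0.0159 0.0181 0.0195]
  top [367. 251.] 1219 (array([659.9,  60. ]), array([39.2, 33.8]), -84.2) zq [0.0145 0.0181 0.0195]
  top [195. 257.] 211 (array([658.7, -78.3]), array([27.3, 10.1]), -66.4) zq [0.0129 0.0174 0.0194]
  top [225. 351.] 2225 (array([743.1, -51.3]), array([80.1, 61. ]), 6.0) zq [0.014  0.0183 0.0195]
  top [341. 348.] 1653 (array([748.6,  42.9]), array([78.3, 37.9]), 18.8) zq [0.0142 0.0182 0.0196]
  bread [296. 364.] 992 (array([734.7,   3.2]), array([54.2, 45.7]), -87.6) zq [0.0376 0.0454 0.0608]
```

>>> servo_tool(motion=[[0, 0, 1, 0], [0, 0, 1.9, 0], [0, 0, 2.4, 0], [0, 0, 2.55, 0], [0, 0, 2.62, 0], [0, 0, 2.62, 0]])

```text
time: 9.9
ee_pos: [0.6129, -0.0097, 0.0329]
ee_rot: [2.228, 2.214, 0.001]
force: [0.7, -0.7, -0.1]
gripper_width: 0.0609
```

>>> servo_tool(motion=[[0, 0, 0, 0], [0, 0, 0, 0], [0, 0, 0, 0], [0, 0, 0, 0], [0, 0, -0.8, 0], [0, 0, -1.6, 0], [0, 0, -2.8, 0], [0, 0, -3.8, 0]], hand=100)

```text
time: 10.7
ee_pos: [0.6122, -0.0092, 0.1864]
ee_rot: [2.227, 2.215, 0.001]
force: [1.7, 0.2, -0.5]
gripper_width: 0.0852
```

```bash
python3 look.py 5 wrist
```

```text
wrist 10.7 [ 0.6122 -0.0092  0.1864] [2.227e+00 2.215e+00 1.000e-03] j6 -0.01
  top [302.  20.] 1258 (array([472.9, -21.5]), array([132.7,  26.8]), 89.8) zq [0.0155 0.0177 0.0254]
  top [449.  43.] 657 (array([497.2, 136.2]), array([68.7, 32.9]), 33.8) zq [0.0128 0.0193 0.0258]
  top [  3. 131.] 216 (array([ 557.5, -253.4]), array([32. ,  4.7]), -6.6) zq [0.0125 0.0152 0.0186]
  top [275. 155.] 6165 (array([584.8, -11.7]), array([169.9,  34.3]), -84.6) zq [0.0167 0.0181 0.0196]
  top [  7. 174.] 522 (array([ 598.1, -258.6]), array([34.3, 12.3]), -10.1) zq [0.0128 0.0176 0.0194]
  top [339. 194.] 2085 (array([620.6,  45.2]), array([61.2, 34.4]), -84.4) zq [0.0166 0.0181 0.0196]
  top [218. 206.] 2000 (array([630.7, -62.1]), array([60.5, 34.2]), -84.8) zq [0.0167 0.0182 0.0197]
  top [ 15. 257.] 2808 (array([ 678.8, -275.9]), array([115.9,  37.3]), -3.1) zq [0.0133 0.0181 0.02  ]
  top [288. 283.] 16197 (array([727.5,   1.4]), array([169.6, 157.5]), -84.7) zq [0.0155 0.0182 0.0197]
  top [550. 276.] 605 (array([706.3, 270.5]), array([32.8, 24. ]), -8.7) zq [0.0131 0.0179 0.0195]
  bread [505.  22.] 238 (array([485. , 152.6]), array([30.5,  3.7]), -13.1) zq [0.0534 0.0557 0.058 ]
  bread [277. 192.] 3818 (array([610.9,  -9.3]), array([59.1, 58.9]), -45.4) zq [0.0421 0.0574 0.065 ]
  bread [290. 315.] 5852 (array([733.9,   2.4]), array([115.9,  60.2]), 2.8) zq [0.04  0.056 0.065]
```

View pics/wrist5.png

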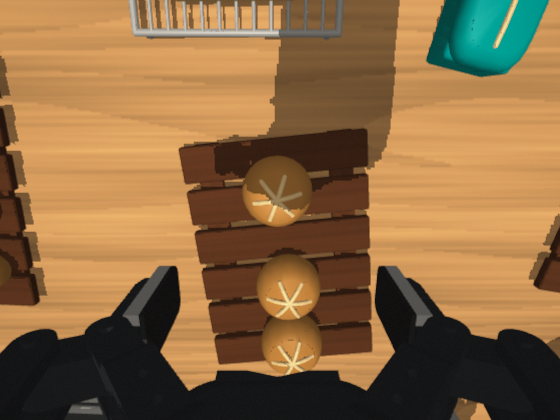

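>>> servo_tool(motion=[[1.2, -0.2, 0, 1.4], [2.4, -0.4, 0, 2.8], [3.6, -0.65, 0, 4.2], [4.8, -0.9, 0, 5.6], [6, -1.1, 0, 7], [7.2, -1.3, 0, 8.4], [8.4, -1.5, 0, 9.8], [9.64, -1.73, 0, 11.2]])

```text
time: 11.55
ee_pos: [0.5461, 0.3704, 0.1841]
ee_rot: [-3.076, -0.637, -0.001]
force: [0.8, -0.4, -0.4]
gripper_width: 0.0854
```

>>> servo_tool(motion=[[0, 0, 0, 1.4], [0, 0, 0, 2.8], [0, 0, 0, 4.2], [0, 0, 0, 5.6], [0, 0, 0, 5.6], [0, 0, 0, 5.6]])

```text
time: 12.15
ee_pos: [0.5465, 0.3685, 0.184]
ee_rot: [3.13, -0.265, -0.0]
force: [-0.3, 0.1, -0.2]
gripper_width: 0.0851
```

```bash
python3 look.py 6 wrist
```

```text
wrist 12.15 [0.5465 0.3685 0.184 ] [ 3.13  -0.265 -0.   ] j6 2.33
  top [112. 122.] 650 (array([400.7, 432. ]), array([104.5,  45.6]), 53.4) zq [0.0126 0.019  0.0257]
  top [238. 167.] 4206 (array([518.2, 382.2]), array([168.3,  33.9]), 79.3) zq [0.0168 0.018  0.0195]
  top [299. 154.] 2214 (array([559.5, 374.4]), array([167.6,  33.8]), 79.7) zq [0.0167 0.0181 0.0195]
  top [333. 170.] 6413 (array([599.4, 367. ]), array([168.5,  34.4]), 79.4) zq [0.0167 0.0181 0.0201]
  top [386. 103.] 1603 (array([652.2, 426.4]), array([34.3, 32.1]), -10.4) zq [0.0163 0.0181 0.0197]
  top [434. 104.] 1675 (array([692.5, 417.9]), array([34.7, 33.9]), -10.3) zq [0.0158 0.0181 0.0197]
  top [481. 104.] 1614 (array([732.1, 411.2]), array([34. , 32.1]), -9.9) zq [0.0155 0.0182 0.0197]
  top [431. 254.] 1420 (array([687. , 281.6]), array([74.1, 33.1]), -10.8) zq [0.016  0.0182 0.0196]
  top [369. 255.] 602 (array([625.8, 287.9]), array([33.7, 22.6]), -13.7) zq [0.0165 0.0181 0.0194]
  top [236. 361.] 900 (array([469.4, 184.9]), array([97. ,  5.7]), -12.2) zq [0.0128 0.0193 0.0257]
  top [470. 411.] 533 (array([724.5,  67.8]), array([45.5, 28.9]), -18.9) zq [0.0148 0.0183 0.0196]
  bread [272. 175.] 8313 (array([544.8, 381.4]), array([146. ,  48.4]), 81.6) zq [0.0467 0.0585 0.0641]
  bread [ 50. 137.] 354 (array([381.8, 446.1]), array([68.1,  3.8]), 21.6) zq [0.0544 0.0563 0.0579]
  bread [433. 184.] 19956 (array([669.9, 357.9]), array([123.9, 101. ]), -11.1) zq [0.0521 0.0709 0.0745]
```

View pics/wrist6.png

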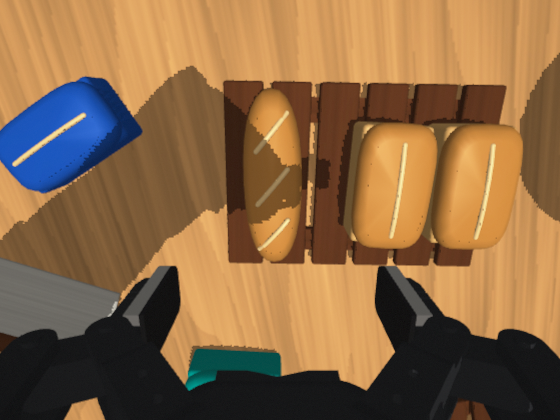

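>>> servo_tool(motion=[[-0.09, -0.26, 0.5, 0], [-0.09, -0.26, 1.5, 0], [-0.09, -0.26, 2.5, 0], [-0.09, -0.26, 3.4, 0], [-0.09, -0.26, 3.82, 0], [-0.09, -0.26, 3.82, 0], [-0.09, -0.26, 3.82, 0]], hand=88)

```text
time: 12.9
ee_pos: [0.545, 0.3794, 0.0317]
ee_rot: [-3.13, 0.268, -0.0]
force: [0.5, 0.4, 0.1]
gripper_width: 0.0755
```

>>> servo_tool(motion=[[0, 0, 0, 0], [0, 0, 0, 0], [0, 0, 0, 0], [0, 0, 0, 0], [0, 0, 0, 0], [0, 0, 0, 0], [0, 0, 0, 0]], hand=0, grip_force=35)

```text
time: 13.6
ee_pos: [0.5461, 0.3803, 0.0334]
ee_rot: [-3.128, 0.269, -0.004]
force: [-1.3, -0.6, 6.9]
gripper_width: 0.0491
```

>>> servo_tool(motion=[[0, 0, -0.5, 0], [0, 0, -1.2, 0], [0, 0, -2, 0], [0, 0, -2.8, 0], [0, 0, -3.5, 0], [0, 0, -3.5, 0], [0, 0, -3.5, 0]])

```text
time: 14.3
ee_pos: [0.5451, 0.3795, 0.1717]
ee_rot: [-3.129, 0.27, -0.002]
force: [-0.1, -0.0, -2.8]
gripper_width: 0.0491
```

```bash
python3 look.py 7 wrist
```

```text
wrist 14.3 [0.5451 0.3795 0.1717] [-3.129e+00  2.700e-01 -2.000e-03] j6 2.35
  top [112. 132.] 627 (array([400.1, 431.6]), array([105.6,  45.6]), 53.0) zq [0.0126 0.0191 0.0257]
  top [240. 114.] 1299 (array([528.5, 436.4]), array([57.9, 33.9]), 79.5) zq [0.0166 0.018  0.0195]
  top [300. 106.] 767 (array([571.5, 441.5]), array([33.8, 31.3]), -9.9) zq [0.0167 0.018  0.0196]
  top [343. 160.] 4618 (array([600.8, 375.6]), array([150.8,  34.3]), 79.4) zq [0.0169 0.0182 0.0229]
  top [393. 116.] 1724 (array([652., 426.]), array([34.5, 32.9]), -10.7) zq [0.0163 0.0181 0.0198]
  top [466. 117.] 3539 (array([711.9, 413.7]), array([74.6, 34.8]), -9.9) zq [0.0159 0.0182 0.0202]
  top [439. 271.] 1232 (array([687.1, 279.8]), array([74.6, 30.1]), -11.5) zq [0.016  0.0183 0.0197]
  top [377. 271.] 417 (array([624.7, 285.5]), array([36., 18.]), -24.7) zq [0.0167 0.0182 0.0195]
  bread [ 47. 155.] 369 (array([381.5, 446.2]), array([68.8,  3.6]), 21.9) zq [0.054  0.0562 0.0579]
  bread [442. 201.] 21276 (array([669.4, 358.3]), array([123.3, 100.6]), -10.8) zq [0.0509 0.0708 0.0744]
```

View pics/wrist7.png

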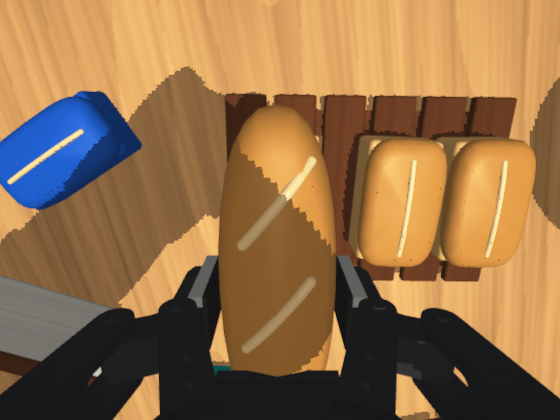

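```bash
python3 - <<'E'
from bench import status,cams
from h import *
st=status.state(); f=cams.grab_frame("wrist"); P=cloud(f,st)
B=R.from_rotvec(st["ee_rot"]).as_matrix(); T=(P-st["ee_pos"])@B
hsv=cv2.cvtColor(f["img"],cv2.COLOR_BGR2HSV)
m=(T[...,2]>-.05)&(T[...,2]<.03)&(hsv[...,1]>90)&(hsv[...,0]<30)&(abs(T[...,0])<.04)
q=T[m]; print(q.min(0),q.max(0))
for a in range(-80,30,10):
    s=q[abs(q[:,1]*1000-a)<3]
    if len(s)>20: print(a,s[:,0].min().round(4),s[:,0].max().round(4),s[:,2].min().round(4))
E
```

```text
[-0.03999101 -0.07471916 -0.04912339] [0.03969611 0.0339894  0.00189125]
-70 -0.0129 0.0118 -0.0195
-60 -0.0178 0.0168 -0.0257
-50 -0.0209 0.0197 -0.0282
-40 -0.022 0.0217 -0.0306
-30 -0.023 0.0226 -0.0305
-20 -0.0238 0.0235 -0.03
-10 -0.0385 0.0385 -0.0418
0 -0.0248 0.0242 -0.033
10 -0.04 0.0394 -0.0483
20 -0.0231 0.0235 -0.0302
```

>>> servo_tool(motion=[[0.15, 0.9, 0, 0], [0.33, 2, 0, 0], [0.53, 3.2, 0, 0], [0.73, 4.4, 0, 0], [0.93, 5.6, 0, 0], [1.13, 6.8, 0, 0], [1.33, 8, 0, 0], [1.63, 9.8, 0, 0]])

```text
time: 15.2
ee_pos: [0.5405, 0.0031, 0.1696]
ee_rot: [3.13, -0.269, -0.004]
force: [-0.1, 0.4, -2.1]
gripper_width: 0.0495
```

```bash
python3 -c "
from bench import status
s=status.state();print(s['ee_pos'],s['ee_rot'])"
```

```text
[0.54049735 0.00314504 0.1695854 ] [ 3.1298127  -0.26945967 -0.00434622]
```

>>> servo_tool(motion=[[0.2, 1.2, 0, -0.2], [0.41, 2.4, 0, -0.4], [0.62, 3.6, 0, -0.6], [0.83, 4.8, 0, -0.8], [1.03, 6, 0, -1], [1.24, 7.2, 0, -1.2], [1.45, 8.4, 0, -1.2], [1.45, 8.4, 0, -1.2]])

```text
time: 16.0
ee_pos: [0.5402, -0.3415, 0.169]
ee_rot: [3.139, -0.083, -0.003]
force: [0.4, 0.3, -1.8]
gripper_width: 0.0493
```

>>> servo_tool(motion=[[0, 0, 0, 0], [0, 0, 0, 0], [0, 0, 0, 0]])

```text
time: 16.3
ee_pos: [0.5414, -0.3344, 0.1707]
ee_rot: [-3.14, 0.07, 0.002]
force: [0.0, 0.5, -1.2]
gripper_width: 0.0494
```

>>> servo_tool(motion=[[-0.03, 0.09, 0.7, 0], [-0.03, 0.09, 1.6, 0], [-0.03, 0.09, 2.5, 0], [-0.03, 0.09, 3, 0], [-0.03, 0.09, 3.25, 0], [-0.03, 0.09, 3.36, 0], [-0.03, 0.09, 3.42, 0], [-0.03, 0.09, 3.42, 0]])

```text
time: 17.1
ee_pos: [0.5411, -0.3398, 0.0356]
ee_rot: [3.14, -0.072, 0.002]
force: [-0.2, 0.9, -1.2]
gripper_width: 0.0493
```

>>> servo_tool(motion=[[0, 0, 0, 0], [0, 0, 0, 0], [0, 0, 0, 0], [0, 0, 0, 0], [0, 0, -0.8, 0], [0, 0, -1.6, 0], [0, 0, -2.8, 0], [0, 0, -3.8, 0]], hand=88)

```text
time: 17.9
ee_pos: [0.5403, -0.3397, 0.1888]
ee_rot: [3.14, -0.073, 0.001]
force: [0.9, -0.0, -0.4]
gripper_width: 0.0751
```

```bash
python3 look.py 8 wrist
```

```text
wrist 17.9 [ 0.5403 -0.3397  0.1888] [ 3.14e+00 -7.30e-02  1.00e-03] j6 1.06
  top [62. 71.] 1875 (array([ 356.8, -230.9]), array([42. , 39.1]), 33.8) zq [0.0141 0.0172 0.0189]
  top [242. 171.] 4764 (array([ 511.7, -336. ]), array([167.8,  34.2]), 87.0) zq [0.0168 0.0181 0.0195]
  top [299. 139.] 1573 (array([ 553.7, -337.9]), array([167.6,  33.3]), 87.4) zq [0.0168 0.0181 0.0196]
  top [335. 174.] 6470 (array([ 595.2, -340. ]), array([168.1,  36.1]), 87.2) zq [0.0167 0.0182 0.0197]
  top [385. 100.] 850 (array([ 638. , -271.9]), array([34.5, 28. ]), -2.8) zq [0.016  0.0181 0.0198]
  top [425. 114.] 1567 (array([ 678.2, -298. ]), array([76.5, 34.1]), 87.2) zq [0.016  0.0182 0.0242]
  top [480. 147.] 1698 (array([ 718.3, -345.7]), array([168.4,  33.5]), 88.2) zq [0.0168 0.0183 0.0198]
  top [408. 253.] 505 (array([ 662.5, -407.8]), array([55.3, 27. ]), -67.4) zq [0.0172 0.0184 0.0204]
  top [160. 246.] 384 (array([ 423.7, -394.8]), array([53.4,  3.4]), -43.3) zq [0.0127 0.0185 0.0257]
  bread [418. 186.] 17200 (array([ 658. , -341.9]), array([146.6, 102.8]), 86.8) zq [0.0413 0.0583 0.064 ]
  bread [278. 187.] 7793 (array([ 541.2, -339. ]), array([146.6,  48.7]), 88.7) zq [0.0466 0.0586 0.0642]
  bread [118. 297.] 306 (array([ 389.1, -429.3]), array([75.3,  3.9]), 44.7) zq [0.0537 0.056  0.058 ]
```

View pics/wrist8.png

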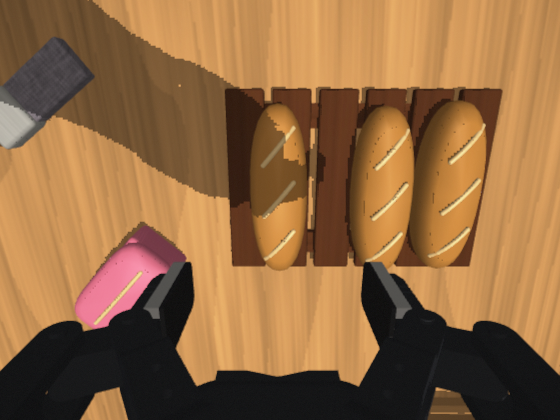

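>>> servo_tool(motion=[[-0.42, -1.02, 0, 0], [-0.85, -2.07, 0, 0], [-1.28, -3.11, 0, 0], [-1.71, -4.16, 0, 0], [-2.14, -5.2, 0, 0], [-2.57, -6.25, 0, 0], [-3, -7.29, 0, -0.3], [-3, -7.29, 0, -0.5]], hand=100)

```text
time: 18.75
ee_pos: [0.4317, -0.0389, 0.1864]
ee_rot: [-3.14, -0.019, 0.002]
force: [0.7, -0.4, -0.3]
gripper_width: 0.0847
```

>>> servo_tool(motion=[[0, 0, 0, 0], [0, 0, 0, 0], [0, 0, 0, 0]])

```text
time: 19.05
ee_pos: [0.4345, -0.0437, 0.1865]
ee_rot: [3.141, 0.006, 0.0]
force: [-0.4, -0.2, -1.2]
gripper_width: 0.0855
```

```bash
python3 look.py 9 wrist | grep -v top
```

```text
wrist 19.05 [ 0.4345 -0.0437  0.1865] [3.141 0.006 0.   ] j6 1.47
  bread [490. 154.] 4620 (array([609.1,  -8.4]), array([58.8, 56.2]), 41.3) zq [0.04   0.0566 0.065 ]
  bread [276. 193.] 8581 (array([433.3, -41.4]), array([100.5,  59.1]), -89.8) zq [0.0635 0.0711 0.0746]
  bread [464. 411.] 412 (array([ 634.4, -279.6]), array([29.8, 17.8]), -1.9) zq [0.0395 0.0476 0.0537]
```

>>> servo_tool(motion=[[0, -0.04, 0.8, 0], [0, -0.04, 1.8, 0], [0, -0.04, 2.8, 0], [0, -0.04, 3.5, 0], [0, -0.04, 3.86, 0], [0, -0.04, 3.86, 0], [0, -0.04, 3.86, 0]])

```text
time: 19.8
ee_pos: [0.4342, -0.0417, 0.0322]
ee_rot: [3.142, 0.007, -0.001]
force: [0.7, 0.8, 0.4]
gripper_width: 0.0853
```

>>> servo_tool(motion=[[0, 0, 0, 0], [0, 0, 0, 0], [0, 0, 0, 0], [0, 0, 0, 0], [0, 0, 0, 0], [0, 0, 0, 0], [0, 0, 0, 0]], hand=0)

```text
time: 20.5
ee_pos: [0.4349, -0.0414, 0.0333]
ee_rot: [3.141, 0.009, 0.003]
force: [-1.2, 0.4, 6.0]
gripper_width: 0.0592
```

>>> servo_tool(motion=[[0, 0, -0.5, 0], [0, 0, -1.2, 0], [0, 0, -2, 0], [0, 0, -2.8, 0], [0, 0, -3.5, 0], [0, 0, -3.5, 0], [0, 0, -3.5, 0]])

```text
time: 21.2
ee_pos: [0.4342, -0.0411, 0.1723]
ee_rot: [3.141, 0.009, 0.002]
force: [-0.8, 0.1, -3.6]
gripper_width: 0.0594
```

>>> servo_tool(motion=[[0.33, -1.15, 0, 0], [0.65, -2.3, 0, 0], [0.97, -3.45, 0, 0], [1.29, -4.6, 0, 0], [1.6, -5.75, 0, 0], [1.9, -6.9, 0, 0], [2.2, -8.05, 0, 0], [2.5, -9.2, 0, 0]])

```text
time: 22.0
ee_pos: [0.5308, 0.3288, 0.1695]
ee_rot: [3.14, 0.01, -0.005]
force: [0.4, -0.5, -2.9]
gripper_width: 0.0595
```

>>> servo_tool(motion=[[0.35, -1.23, 0, 0.9], [0.35, -1.23, 0, 1.82], [0.35, -1.23, 0, 1.82], [0.35, -1.23, 0, 1.82], [0.35, -1.23, 0, 1.82]])

```text
time: 22.5
ee_pos: [0.5449, 0.3753, 0.1713]
ee_rot: [3.127, -0.289, -0.002]
force: [0.9, 0.4, -2.4]
gripper_width: 0.0597
```

```bash
python3 look.py 10 wrist;python3 - <<'E'
from bench import status,cams
from h import *
st=status.state(); f=cams.grab_frame("wrist"); P=cloud(f,st)
B=R.from_rotvec(st["ee_rot"]).as_matrix(); T=(P-st["ee_pos"])@B
hsv=cv2.cvtColor(f["img"],cv2.COLOR_BGR2HSV)
m=(T[...,2]>-.06)&(T[...,2]<.03)&(hsv[...,1]>90)&(hsv[...,0]<30)&(abs(T[...,0])<.04)
q=T[m]; print(q.min(0),q.max(0))
E
```

```text
wrist 22.5 [0.5449 0.3753 0.1713] [ 3.127e+00 -2.890e-01 -2.000e-03] j6 2.36
  top [109. 131.] 668 (array([400.1, 431.6]), array([105.6,  46. ]), 53.2) zq [0.0128 0.0192 0.0257]
  top [245. 127.] 3165 (array([528. , 433.3]), array([63.3, 34. ]), 79.2) zq [0.0166 0.018  0.0195]
  top [294. 127.] 3117 (array([568.7, 425.8]), array([63.3, 33.8]), 79.3) zq [0.0168 0.0181 0.0196]
  top [360. 123.] 5071 (array([627.7, 405.8]), array([80.7, 75.7]), 79.5) zq [0.0165 0.0181 0.0202]
  top [442. 109.] 1822 (array([692.4, 417.4]), array([34.9, 34.1]), -10.7) zq [0.016  0.0181 0.0196]
  top [492. 109.] 1770 (array([732.3, 411.1]), array([33.8, 32.1]), -10.6) zq [0.0154 0.0182 0.0199]
  top [441. 265.] 1282 (array([686.8, 280.4]), array([73.8, 30. ]), -10.5) zq [0.0161 0.0182 0.0197]
  top [379. 265.] 397 (array([624.8, 286.7]), array([35.2, 16.1]), -25.6) zq [0.0172 0.0182 0.0196]
  bread [ 45. 151.] 369 (array([382. , 446.2]), array([67.8,  3.4]), 21.9) zq [0.054  0.0561 0.0578]
  bread [444. 193.] 21519 (array([669.3, 357.9]), array([123.5, 100.1]), -10.4) zq [0.0531 0.0709 0.0743]
[-0.03394435 -0.05099611 -0.0432658 ] [0.03083205 0.02304447 0.01187021]
```

View pics/wrist10.png

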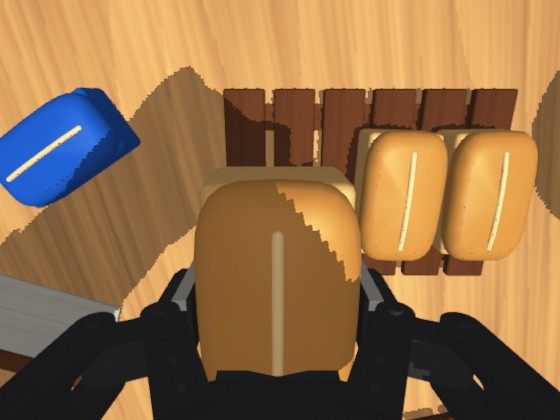

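>>> servo_tool(motion=[[0.01, -0.03, 0.7, 0], [0.01, -0.03, 1.6, 0], [0.01, -0.03, 2.5, 0], [0.01, -0.03, 3, 0], [0.01, -0.03, 3.25, 0], [0.01, -0.03, 3.37, 0], [0.01, -0.03, 3.43, 0], [0.01, -0.03, 3.43, 0]])

```text
time: 23.4
ee_pos: [0.5469, 0.3782, 0.0361]
ee_rot: [-3.127, 0.29, -0.002]
force: [-0.7, 0.3, -2.5]
gripper_width: 0.0596
```

>>> servo_tool(motion=[[0, 0, 0, 0], [0, 0, 0, 0], [0, 0, 0, 0], [0, 0, 0, 0], [0, 0, -0.8, 0], [0, 0, -1.6, 0], [0, 0, -2.8, 0], [0, 0, -3.8, 0]], hand=90)

```text
time: 24.2
ee_pos: [0.5461, 0.3779, 0.1892]
ee_rot: [-3.128, 0.29, -0.001]
force: [1.0, 0.2, 0.5]
gripper_width: 0.077
```

```bash
python3 look.py 11 wrist
```

```text
wrist 24.2 [0.5461 0.3779 0.1892] [-3.128e+00  2.900e-01 -1.000e-03] j6 2.36
  top [119. 131.] 529 (array([400.3, 431.8]), array([105.4,  45.9]), 53.3) zq [0.0129 0.019  0.0256]
  top [257. 151.] 5306 (array([538.6, 378.4]), array([168.2,  75.3]), 79.4) zq [0.0167 0.018  0.0197]
  top [359. 156.] 9186 (array([639.3, 359.4]), array([168. , 116.5]), 79.0) zq [0.0166 0.0182 0.02  ]
  top [477. 112.] 1530 (array([731.5, 410.8]), array([35.6, 31.8]), -10.8) zq [0.0152 0.0182 0.02  ]
  top [431. 259.] 1254 (array([687. , 280.5]), array([74. , 31.7]), -12.1) zq [0.0161 0.0183 0.0196]
  top [368. 259.] 432 (array([626. , 287.4]), array([34.5, 23.1]), -13.5) zq [0.0162 0.0182 0.0195]
  top [291. 262.] 432 (array([545.6, 301.8]), array([33.1, 20.3]), -10.9) zq [0.0171 0.0182 0.0196]
  top [242. 365.] 865 (array([469.6, 184.6]), array([97.,  5.]), -13.0) zq [0.0127 0.0193 0.0257]
  top [454. 410.] 622 (array([704.8,  67. ]), array([42.5, 37.4]), 4.1) zq [0.0134 0.018  0.0197]
  bread [ 59. 152.] 323 (array([382.1, 446.3]), array([69.3,  3.4]), 22.1) zq [0.054  0.0563 0.058 ]
  bread [431. 192.] 18876 (array([669.3, 357.7]), array([123.6, 100.6]), -10.5) zq [0.0515 0.0709 0.0745]
  bread [278. 194.] 8412 (array([547.3, 378.6]), array([99.9, 59.2]), 78.5) zq [0.0633 0.0711 0.0746]
```

>>> servo_tool(motion=[[0, 1.2, -1, 0], [0, 2.4, -1, 0], [0, 3.6, -1, 0], [0, 4.8, -1, 0], [0, 6, -1, 0], [0, 6, -1, 0], [0, 6, -1, 0], [0, 6, -1, 0]])

```text
time: 25.05
ee_pos: [0.5025, 0.1427, 0.2271]
ee_rot: [-3.127, 0.289, -0.001]
force: [0.5, 0.1, 0.4]
gripper_width: 0.0768
```

```bash
python3 look.py 12 scene side
```

```text
scene 25.05 [0.5025 0.1427 0.2271] [-3.127e+00  2.890e-01 -1.000e-03] j6 2.03
  top [182. 170.] 1708 (array([ 615.3, -336.9]), array([238.3, 169.3]), -2.6) zq [0.0138 0.0183 0.0239]
  top [253. 247.] 3823 (array([ 6.874e+02, -4.000e-01]), array([238.2, 170.7]), 5.6) zq [0.0142 0.0184 0.0231]
  top [384. 312.] 2992 (array([620.2, 364.4]), array([240.1, 168.6]), -10.7) zq [0.0142 0.0185 0.0233]
  bread [197. 143.] 619 (array([ 542.9, -335.3]), array([147.6,  46.4]), -89.7) zq [0.0395 0.0571 0.0657]
  bread [166. 167.] 1388 (array([ 660.3, -338.5]), array([148.6, 104.3]), 88.2) zq [0.0401 0.0574 0.0656]
  bread [268. 219.] 389 (array([613.7,  -4.9]), array([57.9, 56.2]), -7.9) zq [0.0396 0.0554 0.0651]
  bread [240. 255.] 886 (array([738.9,   5.7]), array([123.8,  59.2]), 4.0) zq [0.0396 0.0559 0.0655]
  bread [409. 283.] 1103 (array([547.5, 379.3]), array([101.5,  59.3]), 78.1) zq [0.0425 0.07   0.0765]
  bread [374. 317.] 2353 (array([670.6, 358.4]), array([125.6, 102. ]), -10.5) zq [0.0463 0.0703 0.0761]
side 25.1 [0.5025 0.143  0.227 ] [-3.128e+00  2.880e-01 -1.000e-03] j6 2.03
  to
[... 225 characters left out ...]
ray([ 614.3, -343.9]), array([238.5, 171.8]), -2.7) zq [0.0147 0.0183 0.0225]
  bread [298. 133.] 759 (array([671.5, 352. ]), array([125.4, 107.9]), -11.4) zq [0.0406 0.0684 0.0768]
  bread [263. 135.] 355 (array([546. , 371.3]), array([103.5,  58.4]), 76.7) zq [0.0419 0.0687 0.0755]
  bread [349. 197.] 524 (array([737.8,  -4.8]), array([121.3,  56.7]), 1.0) zq [0.0381 0.054  0.066 ]
  bread [312. 207.] 266 (array([610.4, -17.8]), array([55. , 53.8]), -60.6) zq [0.0383 0.0549 0.0637]
  bread [368. 294.] 1748 (array([ 659.6, -351. ]), array([143.2, 106.1]), -89.3) zq [0.0403 0.0578 0.0654]
  bread [324. 303.] 857 (array([ 540.8, -343.9]), array([147. ,  47.4]), 86.8) zq [0.0412 0.0579 0.0654]
```

View pics/scene12.png

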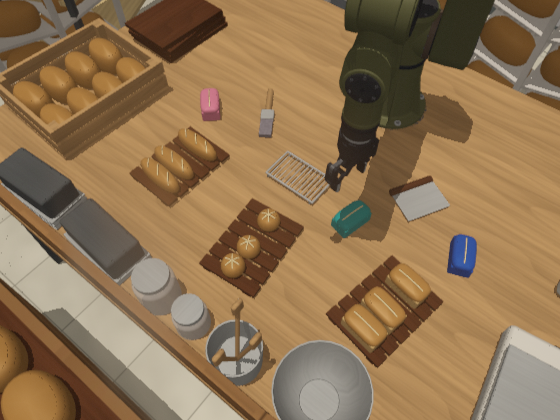

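The scene view shows each board now holding one kind: batons (197,143), rolls (268,219) and tin loaves (409,283). The breads behind have not moved and the gripper is clear.

```bash
python3 -c "
from bench import env
print(env.job_done())"
```

```text
the job is handed in; nothing more can be done
None
```

The three stray breads now lie on their own boards and the job is handed in, at about 25 s of the 96 s. I parked the tin loaf on the rack, moved the roll and the baton to their boards, then moved the tin loaf from the rack to its own.

| Bread | Distance from middle of place (wrist view) | Angle off board's y axis |
|---|---|---|
| Roll | about 2 mm | – |
| Baton | about 2 mm | about 2° |
| Tin loaf | about 2–3 mm | about 1° |

- **Height:** all three have top heights that fit lying flat on a board.
- **Breads behind:** their positions match the start to within about 2 mm, and the empty gripper was clear at z 0.227 m.
- **Disagreement:** the scene and side cameras differ from each other in y by a constant 6–8 mm, and by 13 mm for the roll in the last look. Their mean agrees with the wrist camera to within about 4 mm. No check failed.

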